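Zero the bench thickness gauge

ROBOT

A 6-joint arm with a two-finger parallel gripper is mounted at the origin on the work surface. World frame = base frame: x ahead of the robot, y to its left, z up, the work surface at z = 0. Lengths are in m, angles in rad, forces in N, time in s.
With the tool pointing down it reaches from about 0.35 to 0.975 m from the base axis. Payload 4.9 kg.
Tool frame: the origin (TCP) lies at the very end of the fingers, on their centre line; the grasp point (between the pads) lies 19 mm behind it; z points along the fingers, y is the line along which they close (so a half turn about z gives the same grasp; the last joint's range is limited). The gripper opens to 85 mm and grips with 20 to 120 N. Pads are 22 mm wide; open, the fingers measure 114 mm over their backs; the gripper's body (76 mm by 85 mm) begins 54 mm behind the grasp point. The pads swing forward as they close: fully open they stand 13 mm farther back than shut.
Start: joints at [1.163, 0.053, 1.613, -0, 1.476, -0.119], TCP at [0.178, 0.599, 0.231] pointing down, gripper open.
Joint ranges: [-3.01, 3.01], [-1.01, 2.22], [0.06, 2.58], [-1.02, 4.17], [0.09, 2.62], [-3.14, 3.14]. Speed limits (rad/s): [2.57, 2.57, 3.14, 3.14, 3.14, 3.14].

INTERFACE

Orientations are given as a rotation vector (axis times angle).
In Python, from station import get_obs, get_image, get_calibration, finish_job gives the robot as it stands.
- The arm moves only by the tool servo_tool, never from a script. Its argument "increments" is a list of rows, each a list of 5 numbers: the opening, from 0 (shut) to 1 (fully open), then the shift along the tool's x, y, z in mm, then the turn about the tool's z in degrees. In form: [[jaw, tx, ty, tz, spin], ...]. A call has 1 to 12 rows; each row shifts and turns the commanded pose from where the row before left it, along the tool's axes as they then stand; what a row does not reach is not made up. A row lasts 1/8 s, in which the tool goes at most 62.5 mm and 10.7 degrees, less where a joint would pass 70% of its speed; a pose out of reach is approached as far as the arm can. A call is refused whole if a number of a shift passes 62.5 or a number of a turn 10.7, either way. A call with a gripper value outside its range is refused whole. The fingers move at their own pace and stop on an object; "force" is the grip in N (left out, the last holds). Time passes only in rows, so rows that do not move let the fingers close. It gives the time, the measured TCP pose, the force, the opening and the grip force at its end, in the units of the state.
- get_obs(): the state, without advancing time (a new reading comes with each control period).
- get_image(name): name is "side" or "top" or "wrist"; returns the picture (420x560x3 uint8, red, green, blue); there is no depth.
- get_calibration(name): a dict with "fx", "fy", "cx", "cy" (pixels), "dist_coeffs" ([k1, k2, p1, p2, k3] as OpenCV has them; the pictures are not rectified), "R" (3x3) and "t" (3): a world point X has camera coordinates R X + t; the wrist camera has in their place "mount" (4x4, takes a point from camera to tool coordinates, whose origin is the TCP and whose axes are the flange's). Camera axes: x right, y down, z forward; pixel columns grow to the right and rows downward; lengths in m; the calibration is good to about 2 mm. A picture is of the moment at which its call begins: read the wrist's pose just before it. get_calibration takes no time and is no camera call.
- finish_job(): hands the job in; it is judged then, once.
The state is a dict: "t": time; "q": joint angles; "dq": joint speeds; "effort": joint torques, N m; "tool_pos": TCP position; "tool_rot": TCP orientation; "contact_force": force on the tool from outside, world axes, zero at the start; "wrist_torque": the same for the moment, N m; "opening": finger opening in m; "grip_force": force on a finger pad.
Only numpy, scipy, OpenCV 4.12 (cv2) and the standard library are available. Lean on these libraries where they do the work, as an engineer would, in place of code of your own. Each camera call takes 0.05 s, during which the arm holds its last target. There are 200 camera calls.

TASK

Zero the bench thickness gauge: first press its thumb lever all the way down and ease it slowly back up, so that the measuring foot settles on the anvil without slamming. Then turn the bezel of the dial until the zero line stands right under the tip of the pointer, and let go. Leave the other things on the bench where they are.

Things in the scene. Friction and masses are not known exactly. Their poses are not given: they have to be found in the camera images.
- gauge_axis (a point): Grey cast bench thickness gauge, bolted down. Point at bench level under the dial axis; x points to the gauge's rear, z up. Base 200 x 110 x 22 mm (x -65 to +135, y -55 to +55). A column (x 84 to 126 mm) carries an arm 36 mm wide, 70 to 95 mm up, forward to the face-up dial: case 54 mm across, 95 to 118 mm up, bezel on top. Spindle and foot stand on the anvil below it. Thumb lever on the -y side.
- dial_centre (a point): Centre of the dial at the bezel's top face, 135 mm above the bench; x axis points to the zero line and turns with the bezel, z up. Bezel: knurled steel ring 62 mm across, 18 mm high (117 to 135 mm up), turning either way about the vertical with light friction (0.06 N m), staying where left; dial card and glass turn with it. 50 graduations. It starts 40 to 180 degrees off, either way.
- zero_mark (a point): Outer end of the zero line on the dial card, 26 mm from the dial centre, turning with the bezel. The zero is the one broad bar with a cross-stroke at the rim (a T); the other graduations are thin strokes, 7.2 degrees apart.
- pointer_tip (a point): Tip of the black pointer under the glass, 22.5 mm from the dial axis; its x axis runs outward along the pointer, z up. The other end is a short broad tail. The pointer turns clockwise (about 280 degrees) as the lever goes down, and comes back to the same place when the lever is up; it does not turn with the bezel.
- lever_pad (a point): Centre of the upper face of the round black thumb pad (32 mm across, 10 mm thick) ending the lever. With the lever up it is 111 mm from the dial axis on the gauge's -y side, 113 mm above the bench, and the lever slopes up outward by 0.22 rad. Pivot parallel to the gauge's x axis, 30 mm from the dial axis on that side, 85 mm up (85 mm from pad). The pad drops about 37 mm in the full stroke.
- lever (a joint): Thumb lever: 0 = up (home), 0.45 rad = all the way down at its stop. Sprung: it needs about 4 N on the pad to start and 8 N at the bottom, and flies back up if let go.
- heel_block: Bystander: wooden shoe heel, 64 x 64 x 48 mm, standing left of the gauge; origin under its centre.
- spool: Bystander: thread spool, 52 mm across, 70 mm high, standing to the right of the gauge's column; origin under its centre.
- awl: Bystander: awl with wooden handle, 150 mm long, lying in front of the gauge; origin under its middle.
- shoe_last: Bystander: wooden shoe last, 254 x 86 x 108 mm; origin under its middle.
- hammer: Bystander: cobbler's hammer, 185 mm long; origin under its middle.
- glue_tin: Bystander: glue tin, 90 mm across, 120 mm high; origin under its centre.
- water_bottle: Bystander: clear water bottle, 68 mm across, 221 mm high; origin under its centre.
- wax_dish: Bystander: round dish, 124 mm across, with a cake of wax; origin under its centre.

How it is judged:
On the way, in this order (a step that is already met when the one before it is completed fails the run):
1. the thumb lever is pressed all the way down (past 0.40 of 0.45 rad) (value of joint lever above 0.4 rad), for 0.1 s.
2. the lever is back up, the foot settled on the anvil (value of joint lever below 0.03 rad), for 0.2 s.
3. with the lever up, the pointer reads zero (its tip within 2 mm, about 5 degrees, of the zero line) (value of joint lever below 0.03 rad and x of pointer_tip in the frame of dial_centre above 0 m and y of pointer_tip in the frame of dial_centre between -0.002 and 0.002 m), for 0.2 s.
At the end, for the whole second after the job is handed in: The lever is up (below 0.03 rad), the pointer's tip lies within 2 mm (about 5 degrees, less than one graduation) of the zero line, and the bezel has been let go (all of step 3); the robot touches nothing.
It fails at once if the lever flies back faster than 1.5 rad/s (about 130 mm/s at the pad) (velocity of joint lever below -1.5 rad/s).
It fails at once if another thing on the bench is moved by more than 30 mm (distance of any of heel_block, spool, awl, shoe_last, hammer, glue_tin, water_bottle, wax_dish from where it was at the start of the episode above 0.03 m).
It also fails if it takes over 67 s, if anything falls off the work surface, if the arm or the gripper's body presses on something with over 40 N, if the wrist force passes 120 N, or if a joint passes its speed limit or range.

## Working session

There is one attempt and no reset: what is moved stays moved. The work goes in short steps, Python scripts to look and compute and a tool call to move; the robot and the scene stay as the last step left them, time stands still between calls to the robot, and variables do not carry over. Pictures are saved under pics/ and viewed, at most 10 in all, crops included, and the job is handed in when it is done.

Besides the shell and the picture viewer there is one more tool, called as name(argument=value, ...) on one line, values as JSON. servo_tool: Moves the arm, as the interface text tells. Its arguments: {"type":"object","properties":{"increments":{"type":"array"},"force":{"type":"number"}},"required":["increments"]}

```bash
mkdir -p pics; python3 - <<'E'
from station import *
import cv2
o=get_obs();print(o)
for n in("top","side"):
    im=get_image(n);cv2.imwrite(f"pics/{n}0.png",im[:,:,::-1]);c=get_calibration(n);print(n,c)
print(get_calibration("wrist"))
E
```

```text
{'t': 0.0, 'q': array([ 1.16297415e+00,  5.33567861e-02,  1.61425619e+00, -2.33563680e-05,
        1.47602705e+00, -1.19010654e-01]), 'dq': array([ 0.00066692,  0.00101552, -0.00042931,  0.00057981, -0.00223787,
       -0.00051374]), 'effort': array([ 3.51657563e-04, -3.93688345e+01, -3.70174491e+01, -1.73623703e-04,
        7.08846506e-03,  1.21199434e-05]), 'tool_pos': array([0.17777482, 0.59854214, 0.23008566]), 'tool_rot': array([-0.45201183, -3.10838733,  0.00311407]), 'contact_force': array([-0.18999466,  0.99240954, -0.5905051 ]), 'wrist_torque': array([ 0.04681382,  0.01679143, -0.00808151]), 'grip_force': 0.0, 'opening': 0.08565635195999939}
top {'fx': 460.36390986677094, 'fy': 460.36390986677094, 'cx': 276.52017294623636, 'cy': 202.431711573695, 'dist_coeffs': array([-0.11577769,  0.        ,  0.        ,  0.        ,  0.        ]), 'R': array([[ 0.00800666, -0.99993869,  0.00764902],
       [-0.98714154, -0.00912496, -0.15958794],
       [ 0.15964796, -0.0062729 , -0.98715408]]), 't': array([0.03986852, 0.55363452, 1.57641473])}
side {'fx': 470.17835390107774, 'fy': 470.17
[... 199 characters left out ...]
778328],
       [-0.30768506, -0.6636296 , -0.68185457],
       [ 0.2771384 ,  0.62304136, -0.73144636]]), 't': array([-0.478281  ,  0.27237663,  1.15389473])}
{'fx': 330.8327176411318, 'fy': 330.8327176411318, 'cx': 278.4111622304873, 'cy': 212.1031625366743, 'dist_coeffs': array([-0.07904608,  0.        ,  0.        ,  0.        ,  0.        ]), 'mount': array([[ 7.11696928e-04, -9.63125203e-01, -2.69052665e-01,
         6.78686847e-02],
       [ 9.99999441e-01,  4.74896785e-04,  9.45210736e-04,
         5.73850858e-04],
       [-7.82584037e-04, -2.69053187e-01,  9.63125002e-01,
        -1.41941060e-01],
       [ 0.00000000e+00,  0.00000000e+00,  0.00000000e+00,
         1.00000000e+00]])}
```

View pics/top0.png

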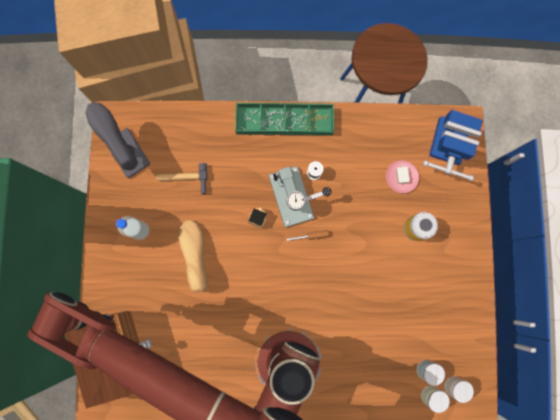

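View pics/side0.png

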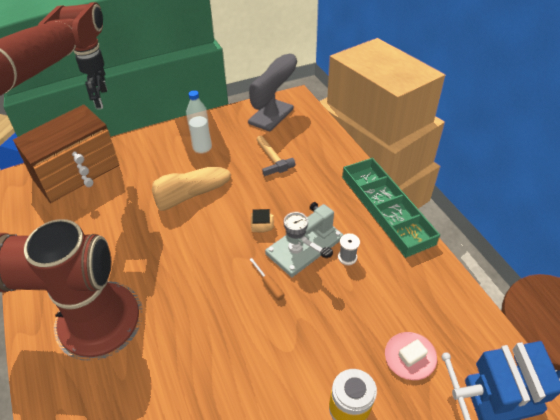

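The top view shows the dial at about (296,200), the black lever pad at (327,191), the spool at (315,170), the heel block at (258,217) and the awl at (307,237). The side view shows the dial at (296,223) and the pad at (326,252).

```bash
cat > h.py <<'E'
from station import *
import numpy as np, cv2
from scipy.spatial.transform import Rotation as Ro
def cam(n,o=None):
    c=get_calibration(n);K=np.array([[c['fx'],0,c['cx']],[0,c['fy'],c['cy']],[0,0,1.]])
    if n=="wrist":
        T=np.eye(4);T[:3,:3]=Ro.from_rotvec(o['tool_rot']).as_matrix();T[:3,3]=o['tool_pos']
        M=T@c['mount'];return K,c['dist_coeffs'],M[:3,:3],M[:3,3]
    return K,c['dist_coeffs'],c['R'].T,-c['R'].T@c['t']
def plane(C,uv,z):
    K,d,R,p=C;x=cv2.undistortPoints(np.array(uv,float).reshape(-1,1,2),K,d)[:,0]
    r=np.c_[x,np.ones(len(x))]@R.T;return p+r*((z-p[2])/r[:,2])[:,None]
def proj(C,X):
    K,d,R,p=C;return cv2.projectPoints((np.atleast_2d(X)-p)@R,np.zeros(3),np.zeros(3),K,d)[0][:,0]
def blobs(m,roi):
    u0,v0,u1,v1=roi;q=np.zeros_like(m,np.uint8);q[v0:v1,u0:u1]=m[v0:v1,u0:u1]
    n,_,s,c=cv2.connectedComponentsWithStats(q);return [(c[i].round(2),s[i,4],s[i,2:4]) for i in range(1,n) if s[i,4]>12]
E
python3 - <<'E'
from h import *
for n,roi1,roi2 in(("top",(283,185,312,215),(318,183,336,199)),("side",(275,208,315,240),(314,240,336,262))):
    im=get_image(n);C=cam(n);mn=im.min(2).astype(int);mx=im.max(2).astype(int)
    for b in blobs((mn>190),roi1):print(n,'dial',b,plane(C,b[0],.133))
    for b in blobs((mx<60),roi2):print(n,'pad',b,plane(C,b[0],.110))
C=cam("top")
for nm,uv,z in(("spool",(315,170),.07),("heel",(258,217),.048),("awl",(307,237),.01)):print(nm,plane(C,uv,z))
i=get_image("top");a=cv2.resize(i[160:250,240:345],None,fx=5,fy=5,interpolation=2)
j=get_image("side");b=cv2.resize(j[190:280,240:350],None,fx=5,fy=5,interpolation=2)
cv2.imwrite("pics/c.png",cv2.resize(np.hstack([a,b]),(800,335))[:,:,::-1])
E
```

```text
top dial (array([295.73, 200.46]), np.int32(157), array([15, 15], dtype=int32)) [[ 0.5461675  -0.01870002  0.133     ]]
side dial (array([295.76, 222.33]), np.int32(214), array([25, 14], dtype=int32)) [[ 0.54702869 -0.02181703  0.133     ]]
side dial (array([311.69, 235.77]), np.int32(26), array([5, 7], dtype=int32)) [[ 0.56375617 -0.07869886  0.133     ]]
side pad (array([326.55, 254.62]), np.int32(29), array([12,  6], dtype=int32)) [[ 0.57916299 -0.13123522  0.11      ]]
spool [[ 0.66571084 -0.08937899  0.07      ]]
heel [[0.50050685 0.10896846 0.048     ]]
awl [[ 0.43520714 -0.06504559  0.01      ]]
```

View pics/c.png

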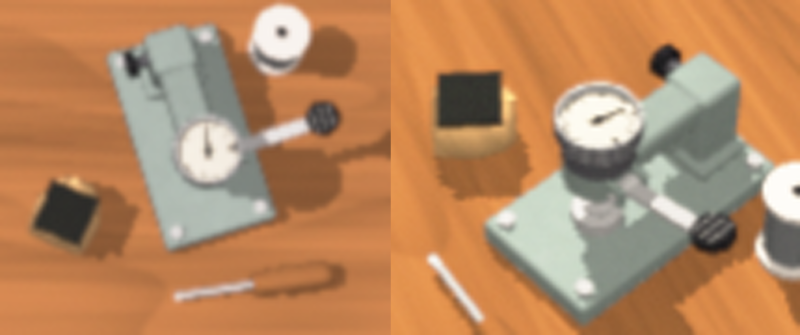

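The crops show the dial face with its pointer, the lever pad at about (0.579,-0.127), and a gauge yaw of roughly +17°. Next I fly the closed gripper over the gauge.

servo_tool(increments=[[0,-27.6,-26.7,-1,0],[0,-27.6,-26.7,-1,0],[0,-27.6,-26.7,-1,0],[0,-27.6,-26.7,-1,0],[0,-27.6,-26.7,-1,0],[0,-27.6,-26.7,-1,0],[0,-27.6,-26.7,-1,0],[0,-27.6,-26.7,-1,0],[0,-27.6,-26.7,-1,0],[0,-27.6,-26.7,-1,0]], force=30)

```text
t: 1.55
tool_pos: [0.3669, 0.2634, 0.2415]
tool_rot: [0.452, 3.108, 0.001]
contact_force: [0.5, -0.2, 0.9]
opening: 0.0
grip_force: 0.0
```

servo_tool(increments=[[0,-27.6,-26.7,-1,0],[0,-27.6,-26.7,-1,0],[0,-27.6,-26.7,-1,0],[0,-27.6,-26.7,-1,0],[0,-27.6,-26.7,-1,0],[0,-27.6,-26.7,-1,0],[0,-27.6,-26.7,-1,0],[0,-27.6,-26.7,-1,0],[0,-27.6,-26.7,-1,0],[0,-27.6,-26.7,-1,0],[0,0,0,0,0]])

```text
t: 2.92
tool_pos: [0.5556, -0.0719, 0.2511]
tool_rot: [-0.457, -3.108, 0.0]
contact_force: [0.8, -0.0, 0.2]
opening: 0.0001
grip_force: 0.0
```

```bash
python3 - <<'E'
from h import *
o=get_obs();im=get_image("wrist");cv2.imwrite("pics/w1.png",im[:,:,::-1]);np.save("w1.npy",im);np.save("o1.npy",np.r_[o['tool_pos'],o['tool_rot']])
C=cam("wrist",o);print(o['tool_pos'],o['q'],o['opening'],Ro.from_rotvec(o['tool_rot']).as_matrix().round(3).tolist())
print(proj(C,[[.5465,-.02,.133],[.579,-.127,.112]]))
E
```

```text
[ 0.55563287 -0.07188628  0.2511058 ] [-2.61376398e-01 -1.12430018e-01  1.74157220e+00 -2.27008072e-04
  1.51282733e+00 -1.54040877e+00] 0.00013049106964327525 [[-0.958, 0.288, -0.0], [0.288, 0.958, -0.0], [0.0, -0.0, -1.0]]
[[336.57570411 177.75754409]
 [226.68632016 241.44208875]]
```

View pics/w1.png

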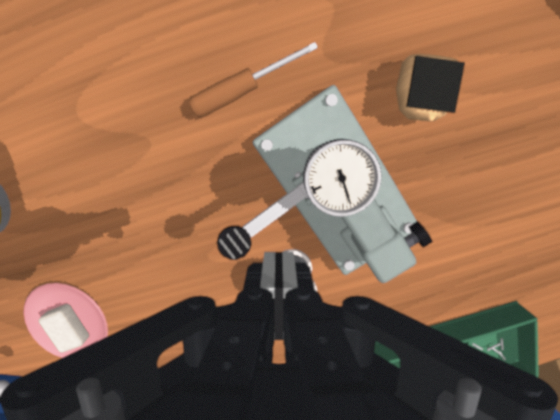

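The wrist view shows the dial at (342,177), the pad at (234,242), the T zero mark at about (317,188) and the pointer tip at about (349,205). I measure these accurately now.

```bash
cat > dial.py <<'E'
from h import *
def dial(im,C,guess,zf=.133,r=26e-3,save=None):
    # rectify dial plane: 10 px per mm, world x up, world y left, centre = guess
    S=10;H=32*S
    g=np.array([[guess[0]+a*.03,guess[1]+b*.03,zf] for a,b in((1,1),(1,-1),(-1,-1),(-1,1))])
    K,d,R,p=C;Un=cv2.undistort(im,K,d);uv=proj((K,np.zeros(5),R,p),g).astype(np.float32)
    dst=np.float32([[H-300,H-300],[H+300,H-300],[H+300,H+300],[H-300,H+300]])
    W=cv2.warpPerspective(Un,cv2.getPerspectiveTransform(uv,dst),(2*H,2*H),flags=cv2.INTER_CUBIC)
    if save:cv2.imwrite(save,W[:,:,::-1])
    gr=W.min(2);m=cv2.morphologyEx((gr>150).astype(np.uint8),cv2.MORPH_CLOSE,np.ones((60,60)))
    n,l,s,c=cv2.connectedComponentsWithStats(m);i=l[H,H] or 1+s[1:,4].argmax()
    ct=max(cv2.findContours((l==i).astype(np.uint8),0,1)[0],key=cv2.contourArea)
    (cx,cy),rad=cv2.minEnclosingCircle(cv2.convexHull(ct));M=cv2.moments(ct)
    cx,cy=M['m10']/M['m00'],M['m01']/M['m00']
    ctr=np.array([guess[0]-(cy-H)/S*1e-3,guess[1]-(cx-H)/S*1e-3])
    pol=cv2.warpPolar(255-gr,(300,720),(cx,cy),300,cv2.WARP_POLAR_LINEAR)  # row: angle cw from image right
    def ang(a,b):
        f=pol[:,a:b].astype(float).mean(1);f=np.clip(f-np.percentile(f,50),0,None)
        k=cv2.GaussianBlur(np.tile(f,3)[:,None],(1,13),3).ravel()[720:1440]
        out=[]
        for _ in range(2):
            j=k.argmax();idx=np.arange(j-10,j+11);w=k[idx%720];th=(w*idx).sum()/w.sum()/2
            out.append((round((-th-90+180)%360-180,1),round(k[j],1)));k[(np.arange(j-25,j+26))%720]=0
        return out
    # image angle cw from right (=world -y): world angle = -90-th
    return ctr,np.sqrt(M['m00']/np.pi)/S,ang(120,165),ang(165,195),ang(190,235),pol
E
python3 - <<'E'
from dial import *
im=np.load("w1.npy");v=np.load("o1.npy");C=cam("wrist",dict(tool_pos=v[:3],tool_rot=v[3:]))
r=dial(im,C,(.5465,-.02),save="pics/d1.png");print(r[:5])
m=(im.max(2)<60)|((im.max(2)<255)&False)
m[:]=0;sub=(im.max(2)<75);m[222:262,214:252]=sub[222:262,214:252]
m=cv2.morphologyEx(m.astype(np.uint8),cv2.MORPH_CLOSE,np.ones((9,9)))
for b in blobs(m,(214,222,252,262)):print(b,plane(C,b[0],.112))
E
```

```text
(array([ 0.54661717, -0.01544113]), np.float64(33.039815839717264), [(np.float64(0.4), np.float64(137.3)), (np.float64(-13.9), np.float64(5.1))], [(np.float64(0.5), np.float64(118.7)), (np.float64(-81.4), np.float64(37.6))], [(np.float64(-81.4), np.float64(111.4)), (np.float64(0.9), np.float64(78.8))])
(array([233.58, 241.96]), np.int32(825), array([33, 33], dtype=int32)) [[ 0.58126126 -0.12115183  0.112     ]]
```

View pics/d1.png

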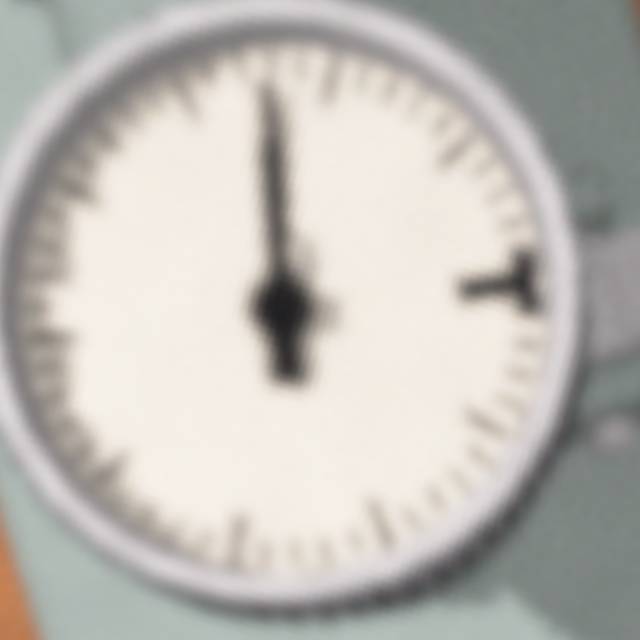

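Taking the hub as centre, the rectified crop gives these numbers:
- **Dial centre:** about (0.5478,-0.0162).
- **Pointer and T angles:** pointer about +3.4°, T about -84.4°, so the bezel must turn about +88° counter-clockwise.
- **Check:** the pad–dial distance is 110 mm, against 111 expected.

I press the lever first.

servo_tool(increments=[[0,-13,-13.3,10,0],[0,-13,-13.3,20,0],[0,-12.8,-13.2,20,0],[0,0,0,20,0],[0,0,0,20,0],[0,0,0,20,0],[0,0,0,10,0],[0,0,0,3,0],[0,0,0,0,0]])

```text
t: 4.1
tool_pos: [0.5812, -0.1192, 0.1288]
tool_rot: [0.452, 3.108, -0.0]
contact_force: [-0.2, 0.5, 0.4]
opening: 0.0002
grip_force: 0.0
```

servo_tool(increments=[[0,0,0,3,0],[0,0,0,3,0],[0,0,0,3,0],[0,0,0,3,0],[0,0,0,3,0],[0,0,0,0,0]])

```text
t: 4.85
tool_pos: [0.5811, -0.1194, 0.1138]
tool_rot: [0.452, 3.109, -0.001]
contact_force: [-0.3, 0.6, 2.8]
opening: 0.0
grip_force: 1.8
```

servo_tool(increments=[[0,0,0,3,0],[0,0,0,3,0],[0,0,0,3,0],[0,0,0,3,0],[0,0,0,3,0],[0,0,0,3,0],[0,0,0,3,0],[0,0,0,3,0],[0,0,0,3,0],[0,0,0,3,0],[0,0,0,0,0]])

```text
t: 6.22
tool_pos: [0.5823, -0.1207, 0.0848]
tool_rot: [0.452, 3.105, -0.004]
contact_force: [0.4, -5.3, 8.1]
opening: 0.0002
grip_force: 4.3
```

servo_tool(increments=[[0,0,0,2,0],[0,0,0,2,0],[0,0,0,0,0]])

```text
t: 6.6
tool_pos: [0.5823, -0.1206, 0.0809]
tool_rot: [0.452, 3.105, -0.004]
contact_force: [-1.1, -4.0, 8.0]
opening: 0.0
grip_force: 4.5
```

servo_tool(increments=[[0,0,0,2,0],[0,0,0,1,0],[0,0,0,0,0]])

```text
t: 6.98
tool_pos: [0.5822, -0.1205, 0.078]
tool_rot: [0.452, 3.106, -0.003]
contact_force: [-1.2, -3.9, 8.7]
opening: -0.0002
grip_force: 4.7
```

servo_tool(increments=[[0,0,0,1,0],[0,0,0,1,0],[0,0,0,0,0]])

```text
t: 7.35
tool_pos: [0.5824, -0.1205, 0.0776]
tool_rot: [0.451, 3.106, -0.003]
contact_force: [-3.8, -2.4, 16.9]
opening: -0.0001
grip_force: 7.9
```

The force jumped to 17 N, so the lever is on its stop. Now I ease it back up.

servo_tool(increments=[[0,0,0,0,0],[0,0,0,-1,0],[0,0,0,-2,0],[0,0,0,-3,0],[0,0,0,-3,0],[0,0,0,-3,0],[0,0,0,-3,0],[0,0,0,-3,0],[0,0,0,-3,0],[0,0,0,-3,0],[0,0,0,-3,0],[0,0,0,-3,0]])

```text
t: 8.85
tool_pos: [0.5814, -0.1187, 0.1046]
tool_rot: [0.452, 3.108, 0.002]
contact_force: [1.4, 1.5, 4.9]
opening: 0.0003
grip_force: 2.2
```

servo_tool(increments=[[0,0,0,-3,0],[0,0,0,-2,0],[0,0,0,-2,0],[0,0,0,-2,0],[0,0,0,-2,0],[0,0,0,-2,0],[0,0,0,-2,0],[0,0,0,-2,0],[0,0,0,0,0],[0,0,0,0,0]])

```text
t: 10.1
tool_pos: [0.5809, -0.1193, 0.1213]
tool_rot: [-0.452, -3.109, 0.0]
contact_force: [-0.5, -0.4, 0.0]
opening: -0.0001
grip_force: 0.0
```

servo_tool(increments=[[0,0,0,-10,0],[0,0,0,-30,0],[0,0,0,-30,0],[0,0,0,-30,0],[1,0,0,-30,0],[1,10.2,14.9,0,0],[1,10.2,14.9,0,0],[1,10.2,14.9,0,0],[1,10.2,14.9,0,0],[1,10.2,14.8,0,0],[1,10.3,14.8,0,0],[1,0,0,0,0]])

```text
t: 11.6
tool_pos: [0.5473, -0.015, 0.2514]
tool_rot: [0.449, 3.109, -0.0]
contact_force: [0.8, 0.2, 0.1]
opening: 0.0852
grip_force: 0.0
```

```bash
cat > look.py <<'E'
import sys
from h import *
from scipy.ndimage import map_coordinates
# hub, pointer, T located from dark pixels in rectified dial plane
def look(guess,name,zf=.133):
    o=get_obs();im=get_image("wrist");C=cam("wrist",o)
    from dial import dial
    dial(im,C,guess,zf,save=name);W=cv2.imread(name)
    m=(W.max(2)<95).astype(np.uint8);S=10;H=320
    n,l,s,c=cv2.connectedComponentsWithStats(m);out=[]
    for i in range(1,n):
        if s[i,4]>300:
            p=c[i];out.append((np.round([guess[0]-(p[1]-H)/1e4,guess[1]-(p[0]-H)/1e4],4).tolist(),int(s[i,4]),p.round(0).tolist(),s[i,:4].tolist()))
    # outer ring circle by Hough
    print(o['t'],o['tool_pos'],o['tool_rot'],o['q'][5],o['opening']);[print(x) for x in out]
    return W,m,l
if __name__=="__main__":look((float(sys.argv[1]),float(sys.argv[2])),sys.argv[3])
E
python3 look.py .5478 -.0162 pics/d2.png
```

```text
11.6 [ 0.54725644 -0.01500325  0.2514275 ] [ 4.49151534e-01  3.10897719e+00 -1.37230462e-04] -1.447158701243872 0.08517310069447628
([0.5492, -0.0154], 4567, [312.0, 306.0], [288, 157, 52, 233])
([0.55, -0.0391], 1046, [549.0, 298.0], [520, 272, 44, 51])
([0.5181, -0.0112], 4211, [270.0, 617.0], [126, 567, 310, 73])
```

View pics/d2.png

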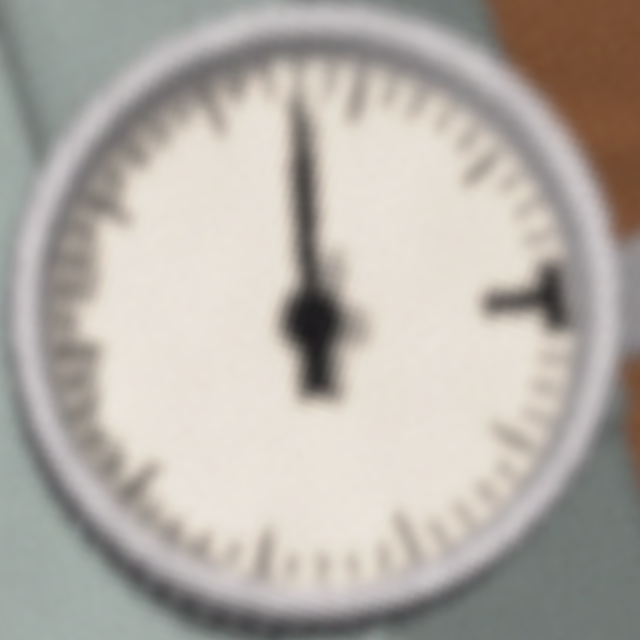

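The ring centre lies at about (0.5484,-0.0157) and the ring measures about 61 mm across, against 62 mm given. Pointer +3.6° and T about -85° mean a turn of about 88.5° counter-clockwise. I pre-spin +120° so the fingers stay clear of the lever, then come down.

servo_tool(increments=[[1,-1.1,-0.3,0,10],[1,0,0,10,10],[1,0,0,10,10],[1,0,0,10,10],[1,0,0,10,10],[1,0,0,10,10],[1,0,0,10,10],[1,0,0,10,10],[1,0,0,10,10],[1,0,0,5,10],[1,0,0,0,10],[1,0,0,0,10]])

```text
t: 13.15
tool_pos: [0.5487, -0.0175, 0.1662]
tool_rot: [2.922, 1.153, -0.0]
contact_force: [-0.8, 0.2, -0.7]
opening: 0.0851
grip_force: 0.0
```

servo_tool(increments=[[1,0,0,0,0],[1,0,0,0,0]])

```text
t: 13.4
tool_pos: [0.5487, -0.0172, 0.1664]
tool_rot: [2.917, 1.166, 0.0]
contact_force: [-0.2, 1.2, -0.1]
opening: 0.0853
grip_force: 0.0
```

servo_tool(increments=[[1,0.8,-1.3,10,0],[1,0,0,10,0],[1,0,0,10,0],[1,0,0,10,0],[1,0,0,10,0],[1,0,0,6,0],[1,0,0,5,0],[1,0,0,0,0]])

```text
t: 14.4
tool_pos: [0.548, -0.0153, 0.105]
tool_rot: [-2.918, -1.163, 0.001]
contact_force: [0.1, 0.9, -0.8]
opening: 0.0854
grip_force: 0.0
```

servo_tool(increments=[[0.6,0,0,0,0],[0.6,0,0,0,0],[0.6,0,0,0,0],[0.6,0,0,0,0],[0.6,0,0,0,0],[0.6,0,0,0,0]], force=25)

```text
t: 15.15
tool_pos: [0.5488, -0.0157, 0.1061]
tool_rot: [2.917, 1.162, 0.002]
contact_force: [0.2, -3.5, 5.2]
opening: 0.0613
grip_force: 29.0
```

The bezel is gripped at 61 mm with only small side forces. I turn it 88° counter-clockwise.

servo_tool(increments=[[0.6,0,0,0,-4],[0.6,0,0,0,-8],[0.6,0,0,0,-8],[0.6,0,0,0,-8],[0.6,0,0,0,-8],[0.6,0,0,0,-8],[0.6,0,0,0,-8]])

```text
t: 16.02
tool_pos: [0.5481, -0.0153, 0.106]
tool_rot: [-2.108, -2.329, 0.001]
contact_force: [-3.2, -3.0, 6.9]
opening: 0.0613
grip_force: 29.3
```

servo_tool(increments=[[0.6,0,0,0,-8],[0.6,0,0,0,-8],[0.6,0,0,0,-8],[0.6,0,0,0,-8],[0.6,0,0,0,-4],[0.6,0,0,0,0],[0.6,0,0,0,0],[0.6,0,0,0,0]])

```text
t: 17.02
tool_pos: [0.5475, -0.0156, 0.1061]
tool_rot: [-1.291, -2.862, 0.002]
contact_force: [-5.1, -2.8, 7.8]
opening: 0.0608
grip_force: 29.5
```

servo_tool(increments=[[1,0,0,0,0],[1,0,0,0,0],[1,0,0,0,0],[1,0,0,0,0],[1,0,0,0,0]])

```text
t: 17.65
tool_pos: [0.5482, -0.0153, 0.1052]
tool_rot: [-1.291, -2.864, -0.0]
contact_force: [0.0, 0.1, 0.6]
opening: 0.0855
grip_force: 0.0
```

servo_tool(increments=[[1,0,0,-5,0],[1,0,0,-20,0],[1,0,0,-30,0],[1,0,0,-30,0],[1,0,0,-30,0],[1,0,0,-30,0],[1,0,0,0,0],[1,0,0,0,0]])

```text
t: 18.65
tool_pos: [0.548, -0.0153, 0.2502]
tool_rot: [-1.291, -2.864, 0.0]
contact_force: [-0.9, -0.3, -0.3]
opening: 0.0855
grip_force: 0.0
```

```bash
python3 look.py .5484 -.0157 pics/d3.png
```

```text
18.65 [ 0.54797301 -0.01530863  0.25020899] [-1.29149633e+00 -2.86373478e+00  4.51965805e-05] -0.8871550800513621 0.0855051775510266
([0.555, -0.0145], 6439, [308.0, 254.0], [263, 71, 80, 324])
([0.5237, 0.0043], 982, [120.0, 567.0], [86, 542, 74, 51])
```

View pics/d3.png

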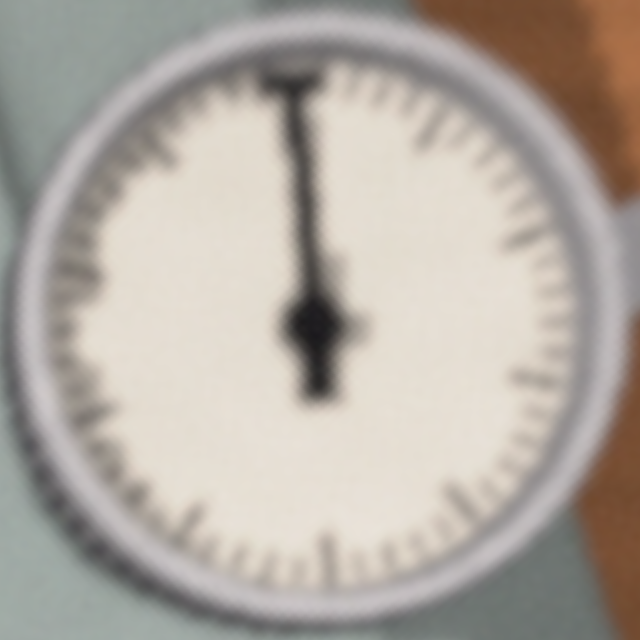

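The T's cross-stroke, centred at (292,85), stands over the pointer line from the hub at (314,322). The gap is about 1.5° or less (0.6 mm), and the gripper is clear.

```bash
python3 -c "
from station import *
print(finish_job())"
```

```text
the job is handed in; nothing more can be done
None
```

The gauge is zeroed and the job handed in at about 19 s: I pressed the lever to its stop and eased it back up, then turned the bezel until the zero line stood within about 0.6 mm of the pointer tip, and let go; the hand-in gave no verdict.

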